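# Turn the cam to its low point, then push the clamp slide home on a paint pot

### The arm

A 7-joint arm with a two-finger parallel gripper is mounted at the origin on a cart in front of the work surface, level with it; the furniture and walls round the work are solid. World frame = base frame: x ahead of the robot, y to its left, z up, the work surface at z = 0. Lengths are in m, angles in rad, forces in N, time in s.
With the tool pointing down it reaches from about 0.425 to 0.875 m from the base axis. Payload 4.7 kg.
Tool frame: the origin (TCP) lies at the very end of the fingers, on their centre line; the grasp point (between the pads) lies 19 mm behind it; z points along the fingers, y is the line along which they close (so a half turn about z gives the same grasp; the last joint's range is limited). The gripper opens to 87 mm and grips with 3 to 60 N. Pads are 19 mm wide; open, the fingers measure 117 mm over their backs; the gripper's body (75 mm by 190 mm) begins 51 mm behind the grasp point.
Start: joints at [1.342, 0.321, -0.07, 1.45, 0.023, 1.371, -0.057], TCP at [0.156, -0.631, 0.223] pointing down, gripper open.
Joint ranges: [-2.86, 2.86], [-0.3, 2.09], [-1.38, 1.24], [0.06, 2.45], [-1.56, 4.7], [0.09, 2.05], [-2.69, 2.69]. Speed limits (rad/s): [2.57, 2.57, 3.14, 3.14, 3.14, 3.14, 3.14].

### API

Orientations are given as a rotation vector (axis times angle).
In Python, from bench import ctrl, vision gives the robot as it stands.
- The arm moves only by the tool jog_arm, never from a script. Its argument "increments" is a list of rows, each an object of numbers: "tx", "ty", "tz": the shift along the tool's x, y, z in mm; "wx", "wy", "wz": the turn, a rotation vector about the tool's x, y, z in rad; "gripper": the opening, from 0 (shut) to 1 (fully open). In form: [{"tx": .., "ty": .., "tz": .., "wx": .., "wy": .., "wz": .., "gripper": ..}, ...]. A call has exactly 5 rows; each row is the pose to reach, as a shift and turn from the pose commanded when the call began, along the tool's axes at that moment; what a row does not reach only later rows make up. A row lasts 1/12 s, in which the tool goes at most 41.7 mm and 7.16 degrees, less where a joint would pass 70% of its speed; a pose out of reach is approached as far as the arm can. A call with a gripper value outside its range is refused whole. The fingers move at their own pace and stop on an object; "grip_force" is the grip in N (left out, the last holds). Time passes only in rows, so rows that repeat a pose let the fingers close, or fill a call up. It gives the time, the measured TCP pose, the force, the opening and the grip force at its end, in the units of the state.
- ctrl.get_state(): the state, without advancing time (a new reading comes with each control period).
- vision.get_image(name): name is "side" or "top"; returns a dict with "color" (400x640x3 uint8, blue, green, red), "fx", "fy", "cx", "cy" (pixels), "extrinsics" (4x4, takes a point from world to camera coordinates). Camera axes: x right, y down, z forward; pixel columns grow to the right and rows downward; lengths in m; the calibration is good to about 2 mm. A picture is of the moment at which its call begins. There is no depth.
- ctrl.close_job(): hands the job in; it is judged then, once.
Trained networks look in the newest picture that a camera, given by its name, has taken for a name from the list of things; names that differ only in an ending like _2 or _b are one class to them, and where a whole thing is asked for, a point or a joint stands for the part that bears it (a point fixed in the world has none). Each returns a list of dicts, best first, with "conf" (0 to 1); they miss things now and then, are a little off and sometimes report something else, mostly with a low value. They report only what shows in the picture. A call takes as long as a camera call. They do not tell look-alikes from the thing itself.
- vision.spot_in(camera, thing): "bbox" ([left, top, right, bottom] in pixels, round what is visible of it).
The state is a dict: "time": time; "joint_positions": joint angles; "qd": joint speeds; "joint_torque": joint torques, N m; "position": TCP position; "tool_rot": TCP orientation; "ft_force": force on the tool from outside, world axes, zero at the start; "torque": the same for the moment, N m; "grip_width": opening from 0.0 (shut) to 1.0 (fully open); "grip_force": force on a finger pad.
Only numpy, scipy, OpenCV 4.12 (cv2) and the standard library are available. Lean on these libraries where they do the work, as an engineer would, in place of code of your own. Each camera call takes 0.05 s, during which the arm holds its last target. There are 200 camera calls.

### The job

Close the clamping jig on the paint pot that stands in it, with your fingertips: first push the upright pin of the cam round until the cam's low point faces the slide (the pin then points away from the slide), and only then push the slide's upright plate forward until the slide is fully home and the pot is held captive between jaw and fence. Keep your fingers off the pot, never lift it or tip it over, and leave the other things on the jig and the desk where they are.

Things in the scene. Friction and masses are not known exactly. Their poses are not given: they have to be found in the camera images.
- jig: plywood board on a wooden plinth, 190 (x) x 175 (y) mm, its top 36 mm above the desk, fixed; origin at the centre of the plinth's underside, on the desk; +x is the direction in which the slide is pushed. Wooden fence 14 x 66 mm, up to 72 mm above the desk, across the board's +x end at x = 71.5 to 85.5, y = 7 to 73 mm. The slide runs along y = +40 mm, the cam pivots at x = 10, y = -40 mm.
- push_face (a point): centre of the rear (-x) face of the slide's wooden push plate, 76 mm above the desk. The plate is 44 mm wide (y), 12 mm thick, stands from 46 to 92 mm above the desk; push this face along the jig's +x. With the slide at 0 it is at x = -68, y = +40 mm in the jig's frame.
- jaw_face (a point): centre of the front (+x) face of the slide's wooden jaw, 58 mm above the desk; the jaw is 56 mm wide, 14 mm thick, up to 70 mm above the desk. At slide 0 it is at x = -9.5, y = +40 mm in the jig's frame. The slide also has a flat side wing (top 48 mm above the desk) reaching to y = -58 mm; its front edge, 35.5 mm behind this face, meets the cam.
- slide_part (a joint): slide, m: 0 = fully back, 0.040 = fully home at its stop (jaw then 41 mm from the fence). It starts 0 to 0.006. Slides with about 2 N of friction and stays where left. With the cam's high point facing it, it is blocked at about 0.022; it needs the cam within about 0.6 rad of the low point to get home.
- cam_pivot (a point): point on the cam's turning axis, 76 mm above the desk (at x = 10, y = -40 mm in the jig's frame). The cam is an aluminium disc, 24 mm in radius, its centre 10 mm off the axis, 38 to 50 mm above the desk, with a steel lever on top.
- cam_pin (a point): point on the axis of the cam's upright black pin, 76 mm above the desk, 42 mm from the turning axis. The pin is 13 mm thick and stands from 57 to 101 mm above the desk; it lies on the cam's high side.
- cam_part (a joint): cam angle, rad, positive counter-clockwise from above: 0 = pin and high point face the slide (pin on the jig's -x side of the axis), +3.14 or -3.14 = low point faces the slide (pin on the jig's +x side). Starts between -2.0 and 2.0, turns either way to stops at +3.45 and -3.45; friction about 0.1 N m (some 2.5 N at the pin), stays where left.
- pot: squat paint pot with domed lid, 36 to 40 mm across, 38 mm high, 34 g, standing loose on the board between jaw and fence; origin at the centre of its underside.
- figure: bystander: small red figure, 35 x 22 x 12 mm, lying loose on the board's corner at the +x, -y end; origin under its centre
- cup: bystander: little blue cup, 22 mm wide, 18 mm high, loose on the board's corner at the -x, -y end; origin under its centre
- tan_bottle: bystander: dropper bottle, tan label and black cap, 25 mm wide, 74 mm high, on the desk behind the jig
- dark_pot: bystander: dark grey paint pot, 40 x 36 x 38 mm, on the desk behind the jig
- pale_pot: bystander: ochre paint pot, 42 x 38 x 46 mm, on the desk behind the jig
Things that resemble listed ones, but are neither listed nor needed, are in the scene too. What is shaped like the pot but yellow is not meant.

How it is judged:
By the outcome, as a careful person would: the job done as asked, in the order asked, and still so for the second after the job is handed in, with the robot touching nothing.
It also fails if it takes over 51 s, if anything falls off the work surface, if the arm or the gripper's body presses on something with over 40 N, if the wrist force passes 120 N, or if a joint passes its speed limit or range.

## Working session

There is one attempt and no reset: what is moved stays moved. The work goes in short steps, Python scripts to look and compute and a tool call to move; the robot and the scene stay as the last step left them, time stands still between calls to the robot, and variables do not carry over. Pictures are saved under pics/ and viewed, at most 10 in all, crops included, and the job is handed in when it is done.

Besides the shell and the picture viewer there is one more tool, called after "Call:" as name(argument=value, ...) on one line, values as JSON. jog_arm: Moves the arm, as the interface text tells. Its arguments: {"type":"object","properties":{"increments":{"type":"array"},"grip_force":{"type":"number"}},"required":["increments"]}

```bash
mkdir -p pics; cat > h.py <<'E'
import numpy as np, cv2
from bench import ctrl, vision
def cam(n,f=None):
    d=vision.get_image(n)
    if f: cv2.imwrite('pics/'+f,d['color'])
    return d
def proj(d,p):
    p=np.atleast_2d(p); E=np.array(d['extrinsics']); c=p@E[:3,:3].T+E[:3,3]
    return np.c_[d['fx']*c[:,0]/c[:,2]+d['cx'],d['fy']*c[:,1]/c[:,2]+d['cy']]
def ray(d,u,v,z):
    E=np.array(d['extrinsics']);R=E[:3,:3];o=-R.T@E[:3,3]
    r=R.T@np.array([(u-d['cx'])/d['fx'],(v-d['cy'])/d['fy'],1]); return o+r*(z-o[2])/r[2]
E
python3 - <<'E'
from h import *
for n in ['top','side']:
    d=cam(n,n+'0.png'); E=np.array(d['extrinsics']); print(n,d['fx'],d['cx'],d['cy'],(-E[:3,:3].T@E[:3,3]).round(3),E[2,:3].round(3))
    for t in ['jig','push_face','jaw_face','cam_pin','cam_part','slide_part','pot','figure','cup','tan_bottle','dark_pot','pale_pot']:
        print(t,[(np.round(r['bbox']).tolist(),round(r['conf'],2)) for r in vision.spot_in(n,t)[:3]])
s=ctrl.get_state();print({k:np.round(v,3).tolist() for k,v in s.items()})
E
```

```text
top 515.2612338176226 321.0045439402653 197.93041847935632 [0.494 0.176 0.972] [ 0.172 -0.025 -0.985]
jig [([265.0, 172.0, 385.0, 298.0], 0.58)]
push_face [([277.0, 226.0, 351.0, 276.0], 0.91)]
jaw_face [([279.0, 224.0, 350.0, 278.0], 0.89)]
cam_pin [([335.0, 227.0, 360.0, 264.0], 0.92), ([262.0, 170.0, 384.0, 299.0], 0.23)]
cam_part [([339.0, 224.0, 360.0, 262.0], 0.82)]
slide_part [([277.0, 225.0, 350.0, 277.0], 0.84)]
pot [([296.0, 196.0, 321.0, 219.0], 0.92), ([427.0, 214.0, 445.0, 237.0], 0.82), ([184.0, 207.0, 206.0, 225.0], 0.58)]
figure [([386.0, 120.0, 409.0, 141.0], 0.16)]
cup [([346.0, 285.0, 354.0, 296.0], 0.6)]
tan_bottle [([347.0, 123.0, 363.0, 144.0], 0.74)]
dark_pot [([294.0, 122.0, 321.0, 142.0], 0.8)]
pale_pot [([384.0, 120.0, 408.0, 141.0], 0.59)]
side 476.8813746520927 322.6980525588888 200.29822351208918 [ 0.646 -0.7    0.642] [-0.002  0.845 -0.535]
jig [([242.0, 188.0, 350.0, 276.0], 0.9), ([380.0, 216.0, 396.0, 235.0], 0.36), ([314.0, 245.0, 325.0, 260.0], 0.28)]
push_face [([257.0, 187.0, 306.0, 239.0], 0.76)]
jaw_face [([261.0, 188.0, 304.0, 238.0], 0.79)]
ca
[... 227 characters left out ...]
08.0, 173.0, 320.0, 187.0], 0.69), ([314.0, 204.0, 331.0, 224.0], 0.65)]
figure [([315.0, 246.0, 325.0, 260.0], 0.49)]
cup []
tan_bottle []
dark_pot [([382.0, 216.0, 396.0, 232.0], 0.64), ([312.0, 201.0, 329.0, 226.0], 0.53), ([259.0, 187.0, 306.0, 240.0], 0.33)]
pale_pot [([386.0, 263.0, 407.0, 292.0], 0.81)]
{'time': 1.3, 'joint_positions': [1.342, 0.321, -0.07, 1.451, 0.023, 1.371, -0.057], 'qd': [0.0, -0.001, 0.001, -0.0, 0.001, 0.002, -0.002], 'joint_torque': [-0.0, -49.111, -0.403, -31.277, -0.064, 0.034, 0.0], 'position': [0.156, -0.631, 0.223], 'tool_rot': [3.118, 0.381, -0.0], 'ft_force': [0.11, -0.143, 0.14], 'torque': [-0.024, 0.057, 0.028], 'grip_force': 0.0, 'grip_width': 1.002}
```

```bash
python3 - <<'E'
import cv2
a=cv2.imread('pics/top0.png')[110:310,170:450];cv2.imwrite('pics/top0c.png',cv2.resize(a,(784,560),interpolation=cv2.INTER_CUBIC))
a=cv2.imread('pics/side0.png')[165:325,220:420];cv2.imwrite('pics/side0c.png',cv2.resize(a,(750,600),interpolation=cv2.INTER_CUBIC))
E
```

```text
(no output)
```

View pics/top0c.png

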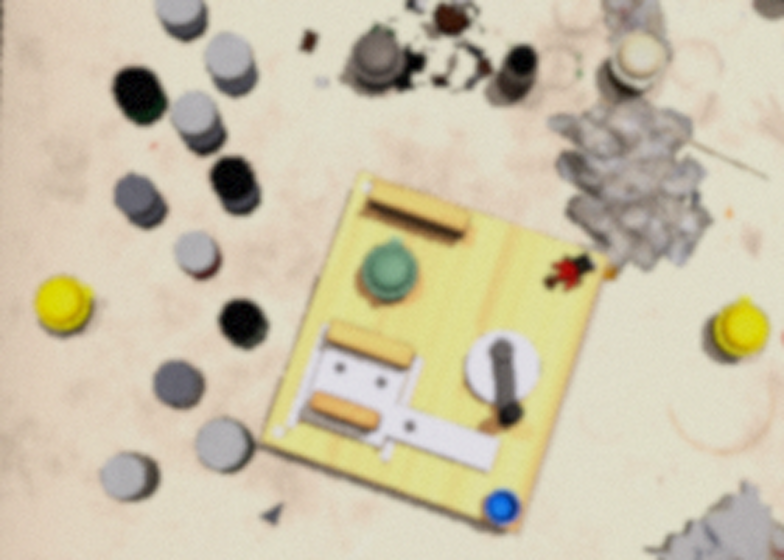

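View pics/side0c.png

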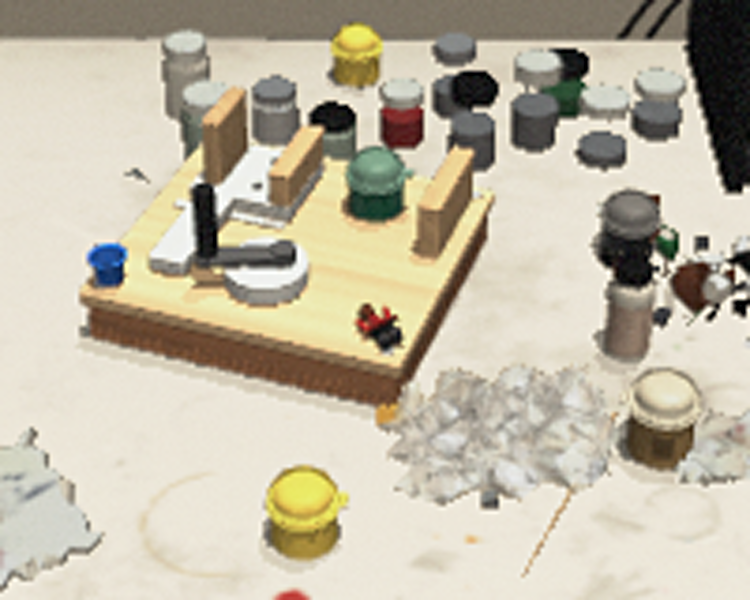

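```bash
cat > fit.py <<'E'
from h import *
from scipy.optimize import least_squares
T=lambda q,P:np.c_[np.array(P)[:,:2]@np.array([[np.cos(q[2]),np.sin(q[2])],[-np.sin(q[2]),np.cos(q[2])]])+q[:2],np.array(P)[:,2]]
E
python3 - <<'E'
from fit import *
dt,ds=cam('top'),cam('side')
t=lambda x,y:(170+x/2.8,110+y/2.8)
s=lambda x,y:(220+x/3.75,165+y/3.75)
x,y,z=.095,.0875,.036
obs=[(dt,(x,y,z),t(363,175)),(dt,(-x,y,z),t(262,440)),(dt,(-x,-y,z),t(518,528)),(dt,(x,-y,z),t(611,262)),
(ds,(-x,-y,z),s(82,295)),(ds,(x,-y,z),s(400,368)),(ds,(x,y,z),s(494,195)),
(dt,(.0785,.073,.072),t(369,183)),(dt,(.0785,.007,.072),t(468,218))]
c=ray(dt,*t(437,350),.036)
f=lambda q:np.concatenate([(proj(d,T(q,[p]))[0]-o) for d,p,o in obs])
r=least_squares(f,[c[0],c[1],-.3],loss='soft_l1');q=r.x;print(q,f(q).reshape(-1,2).round(1).tolist())
np.save('q.npy',q)
# slide & cam
def g(p):
    sl,a=p; pin=lambda z:(.01-.042*np.cos(a),-.04-.042*np.sin(a),z)
    O=[(dt,pin(.101),t(511,413)),(ds,pin(.101),s(204,187)),(ds,pin(.06),s(207,255)),
     (dt,(-.056+sl,.062,.092),t(316,393)),(dt,(-.056+sl,.018,.092),t(380,413)),(dt,(-.0095+sl,.068,.07),t(332,322)),(dt,(-.0095+sl,.012,.07),t(413,350))]
    return np.concatenate([(proj(d,T(q,[P]))[0]-o) for d,P,o in O])
b=min((least_squares(g,[.003,a]) for a in (-1,0,1)),key=lambda r:r.cost);print(b.x,g(b.x).reshape(-1,2).round(1).tolist())
print('pivot,pin,push',T(q,[(.01,-.04,.076),(.01-.042*np.cos(b.x[1]),-.04-.042*np.sin(b.x[1]),.076),(-.068+b.x[0],.04,.076)]))
p=ray(dt,*t(388,265),.07);print('pot approx',p)
E
```

```text
[ 0.59205502  0.14188554 -0.33890682] [[-0.9, -2.9], [-0.2, -0.3], [0.6, 0.8], [-0.2, -3.2], [-1.4, -1.0], [-0.0, -0.6], [0.4, -1.5], [1.2, 0.8], [0.8, 0.4]]
[-0.00223675  0.37766631] [[1.0, -1.3], [-0.2, -0.2], [0.0, -1.9], [-0.7, -0.4], [0.9, 1.0], [-0.0, -0.3], [1.1, 0.2]]
pivot,pin,push [[0.58818795 0.10083623 0.076     ]
 [0.5462195  0.09920874 0.076     ]
 [0.53911168 0.20296094 0.076     ]]
pot approx [0.63924164 0.17471288 0.07      ]
```

The top view shows the green pot at about (309,205) px between jaw and fence. The two yellow look-alikes are at (192,218) and (434,227), so the green one in the jig is the pot meant. The cam pin is at (352,257), and the slide's plate is at (293,256). The side view agrees: black pin at (274,215), plate at (280,200). The fit gives a cam angle of about +0.38, so I will push counter-clockwise, round the side away from the slide.

```bash
cat > plan.py <<'E'
from h import *
from scipy.spatial.transform import Rotation as R
def st():
    s=ctrl.get_state(); M=R.from_rotvec(s['tool_rot']).as_matrix()
    return s,M,np.arctan2(M[1,0],M[0,0])
def plan(targets):
    s,M,psi=st(); print('t',round(s['time'],2),'pos',np.round(s['position'],4),'psi',round(psi,3),'j7',round(s['joint_positions'][6],2),'F',np.round(s['ft_force'],1))
    for x,y,z,p in targets:
        D=R.from_euler('z',p).as_matrix()@np.diag([1,-1,-1.]); d=M.T@(np.array([x,y,z])-s['position'])*1000
        dp=(p-psi+np.pi)%(2*np.pi)-np.pi
        w=R.from_matrix(M.T@D).as_rotvec()
        print('  txyz',d.round(1),'w',w.round(3))
E
python3 -c "
from plan import *
plan([(.25,-.52,.2,.4),(.42,-.36,.2,.7)])"
```

```text
t 1.4 pos [ 0.1563 -0.631   0.2226] psi 0.243 j7 -0.06 F [ 0.2 -0.1 -0.1]
  txyz [117.7 -85.2  22.6] w [ 0.     0.    -0.157]
  txyz [ 321.2 -199.6   22.6] w [ 0.     0.    -0.457]
```

Call:
jog_arm(increments=[{"tx": 150, "ty": -100, "tz": 20, "wx": 0, "wy": 0, "wz": -0.3, "gripper": 0}, {"tx": 150, "ty": -100, "tz": 20, "wx": 0, "wy": 0, "wz": -0.3, "gripper": 0}, {"tx": 150, "ty": -100, "tz": 20, "wx": 0, "wy": 0, "wz": -0.3, "gripper": 0}, {"tx": 150, "ty": -100, "tz": 20, "wx": 0, "wy": 0, "wz": -0.3, "gripper": 0}, {"tx": 180, "ty": -115, "tz": 20, "wx": 0, "wy": 0, "wz": -0.5, "gripper": 0}])

```text
time: 1.82
position: [0.2989, -0.4785, 0.2022]
tool_rot: [-2.967, -1.03, 0.001]
ft_force: [0.2, -0.2, -0.0]
grip_width: 0.709
grip_force: 0.0
```

```bash
python3 -c "
from plan import *
plan([(.47,-.27,.18,.9),(.53,-.1,.18,1.2),(.546,.128,.15,1.5)])"
```

```text
t 1.82 pos [ 0.2989 -0.4785  0.2022] psi 0.668 j7 0.03 F [ 0.2 -0.2 -0. ]
  txyz [263.5 -57.7  22.2] w [-0.001  0.    -0.232]
  txyz [ 415.9 -154.    22.2] w [-0.001  0.    -0.532]
  txyz [ 569.7 -323.1   52.3] w [-0.001  0.    -0.832]
```

Call:
jog_arm(increments=[{"tx": 250, "ty": -55, "tz": 20, "wx": 0, "wy": 0, "wz": -0.5, "gripper": 0}, {"tx": 250, "ty": -55, "tz": 20, "wx": 0, "wy": 0, "wz": -0.5, "gripper": 0}, {"tx": 250, "ty": -55, "tz": 20, "wx": 0, "wy": 0, "wz": -0.5, "gripper": 0}, {"tx": 250, "ty": -55, "tz": 20, "wx": 0, "wy": 0, "wz": -0.5, "gripper": 0}, {"tx": 250, "ty": -55, "tz": 20, "wx": 0, "wy": 0, "wz": -0.6, "gripper": 0}])

```text
time: 2.23
position: [0.4312, -0.3181, 0.1868]
tool_rot: [2.525, 1.867, -0.0]
ft_force: [0.7, -1.0, 0.3]
grip_width: 0.328
grip_force: 0.0
```

```bash
python3 -c "
from plan import *
plan([(.52,-.1,.18,1.4),(.546,.128,.15,1.5)])"
```

```text
t 2.23 pos [ 0.4312 -0.3181  0.1868] psi 1.274 j7 0.24 F [ 0.7 -1.   0.3]
  txyz [234.6  21.    6.6] w [ 0.001  0.001 -0.126]
  txyz [460.2 -20.9  36.4] w [ 0.001  0.001 -0.226]
```

Call:
jog_arm(increments=[{"tx": 230, "ty": 20, "tz": 5, "wx": 0, "wy": 0, "wz": -0.2, "gripper": 0}, {"tx": 230, "ty": 20, "tz": 5, "wx": 0, "wy": 0, "wz": -0.2, "gripper": 0}, {"tx": 230, "ty": 20, "tz": 5, "wx": 0, "wy": 0, "wz": -0.2, "gripper": 0}, {"tx": 230, "ty": 20, "tz": 5, "wx": 0, "wy": 0, "wz": -0.2, "gripper": 0}, {"tx": 230, "ty": 20, "tz": 5, "wx": 0, "wy": 0, "wz": -0.2, "gripper": 0}])

```text
time: 2.65
position: [0.5098, -0.1253, 0.1824]
tool_rot: [2.332, 2.103, -0.0]
ft_force: [0.9, -0.6, -0.8]
grip_width: 0.017
grip_force: 0.0
```

```bash
python3 -c "
from plan import *
plan([(.546,.128,.16,1.5)])"
```

```text
t 2.65 pos [ 0.5098 -0.1253  0.1824] psi 1.468 j7 0.03 F [ 0.9 -0.6 -0.8]
  txyz [255.7   9.9  22.2] w [ 0.001  0.001 -0.032]
```

Call:
jog_arm(increments=[{"tx": 255, "ty": 10, "tz": 20, "wx": 0, "wy": 0, "wz": -0.03, "gripper": 0}, {"tx": 255, "ty": 10, "tz": 20, "wx": 0, "wy": 0, "wz": -0.03, "gripper": 0}, {"tx": 255, "ty": 10, "tz": 20, "wx": 0, "wy": 0, "wz": -0.03, "gripper": 0}, {"tx": 255, "ty": 10, "tz": 20, "wx": 0, "wy": 0, "wz": -0.03, "gripper": 0}, {"tx": 255, "ty": 10, "tz": 20, "wx": 0, "wy": 0, "wz": -0.03, "gripper": 0}])

```text
time: 3.07
position: [0.5389, 0.0803, 0.166]
tool_rot: [2.301, 2.137, 0.001]
ft_force: [0.7, -0.4, -0.1]
grip_width: 0.007
grip_force: 0.0
```

```bash
python3 -c "
from plan import *
plan([(.546,.130,.12,1.55),(.546,.13,.067,1.55)])"
```

```text
t 3.07 pos [0.5389 0.0803 0.166 ] psi 1.497 j7 -0.39 F [ 0.7 -0.4 -0.1]
  txyz [50.1  3.4 46. ] w [ 0.001  0.001 -0.053]
  txyz [50.2  3.3 99. ] w [ 0.001  0.001 -0.053]
```

Call:
jog_arm(increments=[{"tx": 40, "ty": 3, "tz": 0, "wx": 0, "wy": 0, "wz": -0.05, "gripper": 0}, {"tx": 48, "ty": 3, "tz": 5, "wx": 0, "wy": 0, "wz": -0.05, "gripper": 0}, {"tx": 48, "ty": 3, "tz": 35, "wx": 0, "wy": 0, "wz": -0.05, "gripper": 0}, {"tx": 48, "ty": 3, "tz": 45, "wx": 0, "wy": 0, "wz": -0.05, "gripper": 0}, {"tx": 48, "ty": 3, "tz": 45, "wx": 0, "wy": 0, "wz": -0.05, "gripper": 0}])

```text
time: 3.48
position: [0.543, 0.1249, 0.1178]
tool_rot: [-2.245, -2.193, 0.008]
ft_force: [-0.5, -0.5, -0.3]
grip_width: 0.007
grip_force: 0.0
```

```bash
python3 -c "
from plan import *
plan([(.546,.13,.067,1.55)])
d=cam('top');a=d['color'][170:300,250:400]
cv2.imwrite('pics/top1.png',cv2.resize(a,None,fx=4,fy=4,interpolation=cv2.INTER_CUBIC))
d=cam('side');cv2.imwrite('pics/side1.png',cv2.resize(d['color'][165:285,220:370],None,fx=4,fy=4))"
```

```text
t 3.48 pos [0.543  0.1249 0.1178] psi 1.548 j7 -0.47 F [-0.5 -0.5 -0.3]
  txyz [ 5.3  3.2 50.8] w [-0.006  0.001 -0.002]
```

View pics/side1.png

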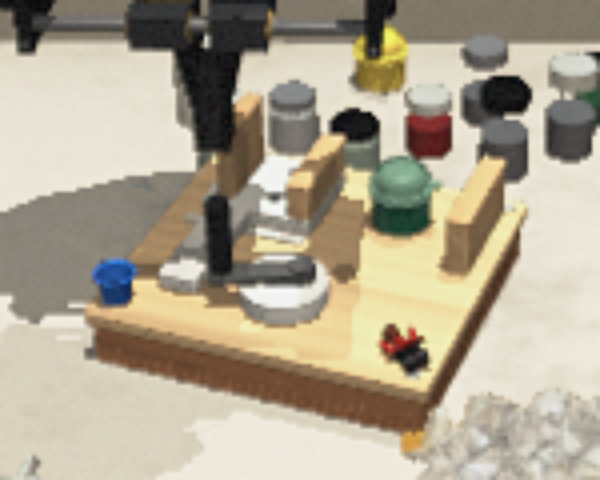

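The side view shows the closed fingertips at crop (213,150), above and just behind the pin at (217,225). Nothing is below them except clear board, so I will descend.

Call:
jog_arm(increments=[{"tx": 5, "ty": 3, "tz": 10, "wx": 0, "wy": 0, "wz": 0, "gripper": 0}, {"tx": 5, "ty": 3, "tz": 35, "wx": 0, "wy": 0, "wz": 0, "gripper": 0}, {"tx": 5, "ty": 3, "tz": 50, "wx": 0, "wy": 0, "wz": 0, "gripper": 0}, {"tx": 5, "ty": 3, "tz": 50, "wx": 0, "wy": 0, "wz": 0, "gripper": 0}, {"tx": 5, "ty": 3, "tz": 50, "wx": 0, "wy": 0, "wz": 0, "gripper": 0}])

```text
time: 4.0
position: [0.5485, 0.1309, 0.0707]
tool_rot: [-2.247, -2.195, 0.0]
ft_force: [-0.3, -0.6, 0.8]
grip_width: 0.005
grip_force: 0.0
```

```bash
cat > arc.py <<'E'
from plan import *
def arc(angs,off=.016):
    q=np.load('q.npy');yaw=q[2];pv=np.array([.5882,.1008]);T=[]
    for a in angs:
        phi=np.pi+a+yaw; n=min(phi+np.pi/2, 5.9 if False else 7.35)  # tangent angle (unwrapped), capped
        pin=pv+.042*np.array([np.cos(phi),np.sin(phi)])
        c=pin-off*np.array([np.cos(n),np.sin(n)])
        T.append((c[0],c[1],.067,n-np.pi))
    plan(T)
E
python3 -c "
from arc import *
arc([.38,.48,.58,.68,.78])"
```

```text
t 4.0 pos [0.5485 0.1309 0.0707] psi 1.547 j7 -0.52 F [-0.3 -0.6  0.8]
  txyz [-15.9  -2.5   3.7] w [-0.001 -0.    -0.065]
  txyz [-20.3  -3.6   3.7] w [-0.001 -0.    -0.165]
  txyz [-24.7  -4.3   3.7] w [-0.001 -0.    -0.265]
  txyz [-29.2  -4.5   3.7] w [-0.001 -0.    -0.365]
  txyz [-33.7  -4.3   3.7] w [-0.001 -0.    -0.465]
```

Call:
jog_arm(increments=[{"tx": -14, "ty": -2.5, "tz": 3, "wx": 0, "wy": 0, "wz": -0.07, "gripper": 0}, {"tx": -20, "ty": -3.5, "tz": 3, "wx": 0, "wy": 0, "wz": -0.17, "gripper": 0}, {"tx": -25, "ty": -4.3, "tz": 3, "wx": 0, "wy": 0, "wz": -0.27, "gripper": 0}, {"tx": -29, "ty": -4.5, "tz": 3, "wx": 0, "wy": 0, "wz": -0.37, "gripper": 0}, {"tx": -34, "ty": -4.3, "tz": 3, "wx": 0, "wy": 0, "wz": -0.47, "gripper": 0}])

```text
time: 4.42
position: [0.5441, 0.0988, 0.0694]
tool_rot: [1.666, 2.662, 0.005]
ft_force: [-0.4, 2.7, -1.4]
grip_width: 0.007
grip_force: 1.4
```

```bash
python3 -c "
from arc import *
arc([.78,.9,1.0,1.1,1.2,1.3])"
```

```text
t 4.42 pos [0.5441 0.0988 0.0694] psi 2.023 j7 -0.01 F [-0.4  2.7 -1.4]
  txyz [-1.  -1.3  2.4] w [ 0.003 -0.001  0.011]
  txyz [-6.1 -3.   2.4] w [ 0.003 -0.001 -0.109]
  txyz [-10.5  -3.9   2.4] w [ 0.003 -0.    -0.209]
  txyz [-15.   -4.4   2.4] w [ 0.003 -0.    -0.309]
  txyz [-19.5  -4.4   2.4] w [ 0.003 -0.    -0.409]
  txyz [-23.9  -4.    2.4] w [ 0.003  0.    -0.509]
```

Contact shows about 2.7 N, as expected. I will continue round the arc.

Call:
jog_arm(increments=[{"tx": -6, "ty": -2.5, "tz": 1, "wx": 0, "wy": 0, "wz": -0.11, "gripper": 0}, {"tx": -10.5, "ty": -3.5, "tz": 1, "wx": 0, "wy": 0, "wz": -0.21, "gripper": 0}, {"tx": -15, "ty": -4.2, "tz": 1, "wx": 0, "wy": 0, "wz": -0.31, "gripper": 0}, {"tx": -19.5, "ty": -4.4, "tz": 1, "wx": 0, "wy": 0, "wz": -0.41, "gripper": 0}, {"tx": -24, "ty": -4, "tz": 1, "wx": 0, "wy": 0, "wz": -0.51, "gripper": 0}])

```text
time: 4.83
position: [0.5513, 0.0755, 0.0688]
tool_rot: [0.94, 2.995, 0.005]
ft_force: [-1.2, 4.0, -0.8]
grip_width: 0.004
grip_force: 1.3
```

```bash
python3 -c "
from arc import *
arc([1.3,1.42,1.54,1.66,1.76,1.86])"
```

```text
t 4.83 pos [0.5513 0.0755 0.0688] psi 2.533 j7 0.5 F [-1.2  4.  -0.8]
  txyz [ 0.2 -0.1  1.8] w [0.003 0.001 0.001]
  txyz [-4.9 -1.8  1.8] w [ 0.003  0.002 -0.119]
  txyz [-10.2  -2.7   1.8] w [ 0.003  0.002 -0.239]
  txyz [-15.6  -3.1   1.8] w [ 0.003  0.002 -0.359]
  txyz [-20.1  -2.9   1.8] w [ 0.003  0.002 -0.459]
  txyz [-24.5  -2.2   1.8] w [ 0.003  0.002 -0.559]
```

Call:
jog_arm(increments=[{"tx": -5, "ty": -1.8, "tz": 0.5, "wx": 0, "wy": 0, "wz": -0.12, "gripper": 0}, {"tx": -10, "ty": -2.7, "tz": 0.5, "wx": 0, "wy": 0, "wz": -0.24, "gripper": 0}, {"tx": -15.5, "ty": -3.1, "tz": 0.5, "wx": 0, "wy": 0, "wz": -0.36, "gripper": 0}, {"tx": -20, "ty": -2.9, "tz": 0.5, "wx": 0, "wy": 0, "wz": -0.46, "gripper": 0}, {"tx": -24.5, "ty": -2.2, "tz": 0.5, "wx": 0, "wy": 0, "wz": -0.56, "gripper": 0}])

```text
time: 5.25
position: [0.5697, 0.0593, 0.0682]
tool_rot: [0.077, 3.139, 0.003]
ft_force: [-2.6, 3.9, 0.9]
grip_width: 0.011
grip_force: 1.6
```

```bash
python3 -c "
from arc import *
arc([1.86,1.98,2.1,2.22,2.34,2.44])"
```

```text
t 5.25 pos [0.5697 0.0593 0.0682] psi 3.093 j7 1.03 F [-2.6  3.9  0.9]
  txyz [-0.5  0.4  1.2] w [0.002 0.002 0.001]
  txyz [-5.6 -1.2  1.2] w [ 0.002  0.002 -0.119]
  txyz [-10.9  -2.2   1.2] w [ 0.001  0.002 -0.239]
  txyz [-16.3  -2.6   1.2] w [ 0.001  0.002 -0.359]
  txyz [-21.7  -2.3   1.2] w [ 0.001  0.002 -0.479]
  txyz [-26.1  -1.5   1.3] w [ 0.001  0.002 -0.579]
```

Call:
jog_arm(increments=[{"tx": -5.5, "ty": -1.2, "tz": 0, "wx": 0, "wy": 0, "wz": -0.12, "gripper": 0}, {"tx": -11, "ty": -2.2, "tz": 0, "wx": 0, "wy": 0, "wz": -0.24, "gripper": 0}, {"tx": -16.3, "ty": -2.6, "tz": 0, "wx": 0, "wy": 0, "wz": -0.36, "gripper": 0}, {"tx": -21.7, "ty": -2.3, "tz": 0, "wx": 0, "wy": 0, "wz": -0.48, "gripper": 0}, {"tx": -26, "ty": -1.5, "tz": 0, "wx": 0, "wy": 0, "wz": -0.58, "gripper": 0}])

```text
time: 5.67
position: [0.5952, 0.0555, 0.068]
tool_rot: [-0.824, 3.031, 0.001]
ft_force: [-2.8, 1.4, 1.5]
grip_width: 0.005
grip_force: 1.8
```

```bash
python3 -c "
from arc import *
arc([2.44,2.56,2.68,2.8,2.9,3.0,3.1])"
```

```text
t 5.67 pos [0.5952 0.0555 0.068 ] psi -2.611 j7 1.55 F [-2.8  1.4  1.5]
  txyz [-0.9  0.6  1. ] w [0.    0.    0.001]
  txyz [-6. -1.  1.] w [ 0.     0.001 -0.119]
  txyz [-11.3  -2.    1. ] w [ 0.     0.001 -0.239]
  txyz [-16.7  -2.4   1. ] w [ 0.     0.001 -0.359]
  txyz [-21.2  -2.2   1. ] w [ 0.     0.001 -0.459]
  txyz [-25.4  -1.2   1. ] w [ 0.     0.001 -0.536]
  txyz [-28.9   1.2   1. ] w [ 0.     0.001 -0.536]
```

Call:
jog_arm(increments=[{"tx": -6, "ty": -1, "tz": 0, "wx": 0, "wy": 0, "wz": -0.12, "gripper": 0}, {"tx": -11.3, "ty": -2, "tz": 0, "wx": 0, "wy": 0, "wz": -0.24, "gripper": 0}, {"tx": -16.7, "ty": -2.4, "tz": 0, "wx": 0, "wy": 0, "wz": -0.36, "gripper": 0}, {"tx": -21.2, "ty": -2.2, "tz": 0, "wx": 0, "wy": 0, "wz": -0.46, "gripper": 0}, {"tx": -25.4, "ty": -1.2, "tz": 0, "wx": 0, "wy": 0, "wz": -0.54, "gripper": 0}])

```text
time: 6.08
position: [0.618, 0.0657, 0.0679]
tool_rot: [1.6, -2.703, 0.002]
ft_force: [-2.5, -1.3, 3.0]
grip_width: 0.006
grip_force: 1.9
```

```bash
python3 -c "
from arc import *
arc([3.0,3.1,3.14])
d=cam('side');cv2.imwrite('pics/side2.png',cv2.resize(d['color'][165:285,220:370],None,fx=4,fy=4,interpolation=cv2.INTER_CUBIC))
from fit import T
q=np.load('q.npy')
for a in (2.8,3.0,3.14): print(a,[((proj(d,T(q,[(.01-.042*np.cos(a),-.04-.042*np.sin(a),z)]))[0]-[220,165])*4).round() for z in (.101,.06)])"
```

```text
t 6.08 pos [0.618  0.0657 0.0679] psi -2.073 j7 2.02 F [-2.5 -1.3  3. ]
  txyz [-1.3  1.   0.9] w [-0.001 -0.001  0.002]
  txyz [-5.5  1.3  0.9] w [-0.001 -0.001  0.002]
  txyz [-7.2  1.6  0.9] w [-0.001 -0.001  0.002]
2.8 [array([363., 227.]), array([364., 294.])]
3.0 [array([373., 219.]), array([373., 285.])]
3.14 [array([377., 213.]), array([378., 279.])]
```

View pics/side2.png

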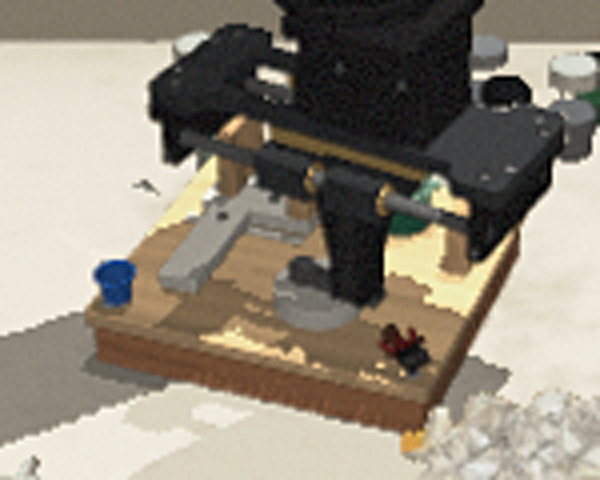

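The pin is hidden behind the fingers at about crop (355,240). The lever runs under them to the right, and nothing else has moved. I will finish the turn and back off.

Call:
jog_arm(increments=[{"tx": -4, "ty": 0.5, "tz": 0, "wx": 0, "wy": 0, "wz": 0, "gripper": 0}, {"tx": -8, "ty": 1.5, "tz": 0, "wx": 0, "wy": 0, "wz": 0, "gripper": 0}, {"tx": -8, "ty": 1.5, "tz": 0, "wx": 0, "wy": 0, "wz": 0, "gripper": 0}, {"tx": 4, "ty": 1, "tz": 0, "wx": 0, "wy": 0, "wz": 0, "gripper": 0}, {"tx": 10, "ty": 1, "tz": -20, "wx": 0, "wy": 0, "wz": 0, "gripper": 0}])

```text
time: 6.55
position: [0.6094, 0.0577, 0.0834]
tool_rot: [1.593, -2.703, -0.003]
ft_force: [-0.8, -1.0, 0.0]
grip_width: 0.005
grip_force: 0.0
```

```bash
python3 -c "
from plan import *
plan([(.53,.04,.18,3.3)])"
```

```text
t 6.55 pos [0.6094 0.0577 0.0834] psi -2.076 j7 2.04 F [-0.8 -1.   0. ]
  txyz [ 54.2  61.3 -96.2] w [ 0.003 -0.004  0.907]
```

Call:
jog_arm(increments=[{"tx": 3, "ty": 3, "tz": -41, "wx": 0, "wy": 0, "wz": 0.1, "gripper": 0}, {"tx": 15, "ty": 20, "tz": -75, "wx": 0, "wy": 0, "wz": 0.2, "gripper": 0}, {"tx": 35, "ty": 40, "tz": -95, "wx": 0, "wy": 0, "wz": 0.35, "gripper": 0}, {"tx": 54, "ty": 61, "tz": -96, "wx": 0, "wy": 0, "wz": 0.9, "gripper": 0}, {"tx": 54, "ty": 61, "tz": -96, "wx": 0, "wy": 0, "wz": 0.9, "gripper": 0}])

```text
time: 6.97
position: [0.5292, 0.0397, 0.183]
tool_rot: [0.75, -3.05, 0.007]
ft_force: [0.6, 0.4, -1.1]
grip_width: 0.005
grip_force: 0.0
```

```bash
python3 -c "
from plan import *
plan([(.500,.125,.17,2.9),(.515,.211,.16,2.8)])"
```

```text
t 6.97 pos [0.5292 0.0397 0.183 ] psi -2.659 j7 1.67 F [ 0.6  0.4 -1.1]
  txyz [-13.7  89.2  12.7] w [-0.004 -0.001  0.724]
  txyz [-66.9 158.4  22.3] w [-0.004 -0.     0.824]
```

Call:
jog_arm(increments=[{"tx": -7, "ty": 45, "tz": 5, "wx": 0, "wy": 0, "wz": 0.8, "gripper": 0}, {"tx": -14, "ty": 89, "tz": 12, "wx": 0, "wy": 0, "wz": 0.8, "gripper": 0}, {"tx": -40, "ty": 120, "tz": 15, "wx": 0, "wy": 0, "wz": 0.8, "gripper": 0}, {"tx": -67, "ty": 158, "tz": 20, "wx": 0, "wy": 0, "wz": 0.82, "gripper": 0}, {"tx": -67, "ty": 158, "tz": 20, "wx": 0, "wy": 0, "wz": 0.82, "gripper": 0}])

```text
time: 7.38
position: [0.5162, 0.2157, 0.1627]
tool_rot: [0.151, 3.136, 0.004]
ft_force: [-0.5, -0.7, 1.0]
grip_width: 0.003
grip_force: 0.0
```

```bash
python3 -c "
from plan import *
from fit import T
plan([(.515,.211,.15,2.8),(.515,.211,.064,2.8)])
d=cam('side');cv2.imwrite('pics/side3.png',cv2.resize(d['color'][165:285,220:370],None,fx=4,fy=4,interpolation=cv2.INTER_CUBIC))
q=np.load('q.npy')
for a in (2.8,3.0,3.14,3.3): print(a,[((proj(d,T(q,[(.01-.042*np.cos(a),-.04-.042*np.sin(a),z)]))[0]-[220,165])*4).round() for z in (.101,.06)])"
```

```text
t 7.38 pos [0.5162 0.2157 0.1627] psi 3.045 j7 0.77 F [-0.5 -0.7  1. ]
  txyz [ 0.8 -4.8 12.7] w [0.003 0.002 0.245]
  txyz [ 1.  -5.1 98.7] w [0.003 0.002 0.245]
2.8 [array([363., 227.]), array([364., 294.])]
3.0 [array([373., 219.]), array([373., 285.])]
3.14 [array([377., 213.]), array([378., 279.])]
3.3 [array([381., 206.]), array([382., 272.])]
```

View pics/side3.png

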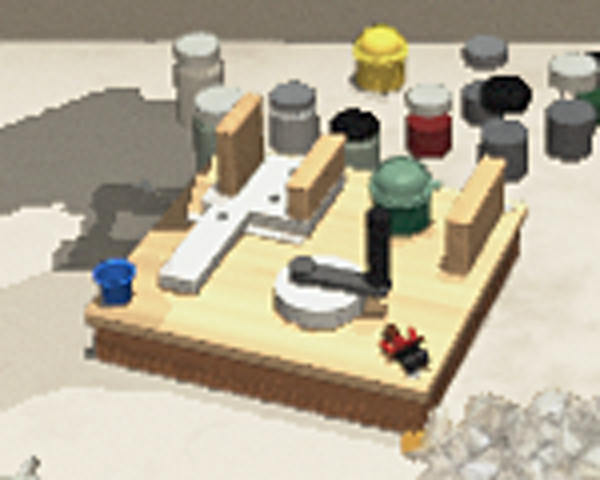

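The pin top is at crop (378,212), matching a cam angle of about 3.14. Pot, cup and figure are unmoved. Next I will descend behind the push plate.

Call:
jog_arm(increments=[{"tx": 1, "ty": -5, "tz": 10, "wx": 0, "wy": 0, "wz": 0.12, "gripper": 0}, {"tx": 1, "ty": -5, "tz": 30, "wx": 0, "wy": 0, "wz": 0.24, "gripper": 0}, {"tx": 1, "ty": -5, "tz": 65, "wx": 0, "wy": 0, "wz": 0.245, "gripper": 0}, {"tx": 1, "ty": -5, "tz": 92, "wx": 0, "wy": 0, "wz": 0.245, "gripper": 0}, {"tx": 1, "ty": -5, "tz": 95, "wx": 0, "wy": 0, "wz": 0.245, "gripper": 0}])

```text
time: 7.85
position: [0.5121, 0.2056, 0.0631]
tool_rot: [-0.526, -3.091, 0.004]
ft_force: [-1.2, -0.6, -0.1]
grip_width: 0.009
grip_force: 0.0
```

```bash
cat > sl.py <<'E'
from plan import *
from fit import T
q=np.load('q.npy')
def go(xs): # jig x of pushed face
    plan([(*T(q,[(x-.0095,.04,.066)])[0],np.pi+q[2]) for x in xs])
    s=ctrl.get_state(); d=np.array(s['position'])[:2]-q[:2]; n=np.array([np.cos(q[2]),np.sin(q[2])]);print('face jig x',d@n+.0095,'y',n[0]*d[1]-n[1]*d[0],'Fn',np.array(s['ft_force'])[:2]@n)
E
python3 -c "
from sl import *
go([-.068,-.06,-.05,-.04,-.03])"
```

```text
t 7.85 pos [0.5121 0.2056 0.0631] psi 2.804 j7 0.48 F [-1.2 -0.6 -0.1]
  txyz [-19.1   6.4  -3. ] w [-0.003 -0.005  0.002]
  txyz [-27.1   6.4  -3.1] w [-0.003 -0.005  0.002]
  txyz [-37.1   6.4  -3.1] w [-0.003 -0.005  0.002]
  txyz [-47.1   6.4  -3.2] w [-0.003 -0.005  0.002]
  txyz [-57.1   6.4  -3.3] w [-0.003 -0.005  0.002]
face jig x -0.08713385990388323 y 0.033509921086350467 Fn -0.9373370007367916
```

Call:
jog_arm(increments=[{"tx": -8, "ty": 6, "tz": -3, "wx": 0, "wy": 0, "wz": 0, "gripper": 0}, {"tx": -15, "ty": 6, "tz": -3, "wx": 0, "wy": 0, "wz": 0, "gripper": 0}, {"tx": -21, "ty": 6, "tz": -3, "wx": 0, "wy": 0, "wz": 0, "gripper": 0}, {"tx": -27, "ty": 6, "tz": -3, "wx": 0, "wy": 0, "wz": 0, "gripper": 0}, {"tx": -33, "ty": 6, "tz": -3, "wx": 0, "wy": 0, "wz": 0, "gripper": 0}])

```text
time: 8.27
position: [0.5489, 0.2022, 0.0713]
tool_rot: [0.527, 3.096, 0.003]
ft_force: [-2.5, 1.6, 1.2]
grip_width: 0.008
grip_force: 1.2
```

```bash
python3 -c "
from sl import *
go([-.05,-.04,-.03])"
```

```text
t 8.27 pos [0.5489 0.2022 0.0713] psi 2.804 j7 0.5 F [-2.5  1.6  1.2]
  txyz [-1.2 -2.6  5.3] w [0.002 0.001 0.002]
  txyz [-11.2  -2.6   5.3] w [0.002 0.001 0.002]
  txyz [-21.2  -2.6   5.3] w [0.002 0.001 0.002]
face jig x -0.05122674533268307 y 0.042594659707282996 Fn -2.832369193173995
```

Call:
jog_arm(increments=[{"tx": -4, "ty": -1, "tz": 1, "wx": 0, "wy": 0, "wz": 0, "gripper": 0}, {"tx": -8, "ty": -2, "tz": 2, "wx": 0, "wy": 0, "wz": 0, "gripper": 0}, {"tx": -12, "ty": -2, "tz": 2, "wx": 0, "wy": 0, "wz": 0, "gripper": 0}, {"tx": -15, "ty": -2, "tz": 2, "wx": 0, "wy": 0, "wz": 0, "gripper": 0}, {"tx": -18, "ty": -2, "tz": 2, "wx": 0, "wy": 0, "wz": 0, "gripper": 0}])

```text
time: 8.68
position: [0.5646, 0.1932, 0.0681]
tool_rot: [-0.527, -3.096, 0.001]
ft_force: [-2.0, 1.2, 1.8]
grip_width: 0.007
grip_force: 1.4
```

```bash
python3 -c "
from sl import *
go([-.03,-.028])"
```

```text
t 8.68 pos [0.5646 0.1932 0.0681] psi 2.804 j7 0.52 F [-2.   1.2  1.8]
  txyz [-3.5  0.7  2.1] w [-0.    -0.     0.001]
  txyz [-5.5  0.7  2.1] w [-0.    -0.     0.001]
face jig x -0.033506714979874654 y 0.03929077536489333 Fn -2.255043094319396
```

Small steps now, to feel for the stop.

Call:
jog_arm(increments=[{"tx": -2, "ty": 0, "tz": 0, "wx": 0, "wy": 0, "wz": 0, "gripper": 0}, {"tx": -3, "ty": 0, "tz": 0, "wx": 0, "wy": 0, "wz": 0, "gripper": 0}, {"tx": -4, "ty": 0, "tz": 0, "wx": 0, "wy": 0, "wz": 0, "gripper": 0}, {"tx": -5, "ty": 0, "tz": 0, "wx": 0, "wy": 0, "wz": 0, "gripper": 0}, {"tx": -5.5, "ty": 0, "tz": 0, "wx": 0, "wy": 0, "wz": 0, "gripper": 0}])

```text
time: 9.1
position: [0.5681, 0.192, 0.068]
tool_rot: [-0.526, -3.094, 0.002]
ft_force: [-6.4, -0.4, 5.2]
grip_width: 0.001
grip_force: 3.5
```

```bash
python3 -c "
from sl import *
go([-.028])"
```

```text
t 9.1 pos [0.5681 0.192  0.068 ] psi 2.805 j7 0.52 F [-6.4 -0.4  5.2]
  txyz [-1.7  0.7  2. ] w [-0.002 -0.003  0.002]
face jig x -0.029703172365071223 y 0.039302866891283726 Fn -5.943105729087877
```

Call:
jog_arm(increments=[{"tx": -1, "ty": 0, "tz": 0, "wx": 0, "wy": 0, "wz": 0, "gripper": 0}, {"tx": -2, "ty": 0, "tz": 0, "wx": 0, "wy": 0, "wz": 0, "gripper": 0}, {"tx": -3, "ty": 0, "tz": 0, "wx": 0, "wy": 0, "wz": 0, "gripper": 0}, {"tx": -3, "ty": 0, "tz": 0, "wx": 0, "wy": 0, "wz": 0, "gripper": 0}, {"tx": -3, "ty": 0, "tz": 0, "wx": 0, "wy": 0, "wz": 0, "gripper": 0}])

```text
time: 9.52
position: [0.5682, 0.192, 0.068]
tool_rot: [-0.523, -3.09, 0.004]
ft_force: [-12.7, -0.3, 9.5]
grip_width: 0.006
grip_force: 6.2
```

```bash
python3 -c "
from sl import *
go([-.028])"
```

```text
t 9.52 pos [0.5682 0.192  0.068 ] psi 2.806 j7 0.53 F [-12.7  -0.3   9.5]
  txyz [-1.7  0.7  2. ] w [-0.004 -0.007  0.004]
face jig x -0.02964347242163507 y 0.03931423024825514 Fn -11.895706887984879
```

There was no movement at 12 N, so this is the stop. I will retreat and look.

Call:
jog_arm(increments=[{"tx": 5, "ty": 0, "tz": 0, "wx": 0, "wy": 0, "wz": 0, "gripper": 0}, {"tx": 20, "ty": 0, "tz": 0, "wx": 0, "wy": 0, "wz": 0, "gripper": 0}, {"tx": 35, "ty": 0, "tz": -15, "wx": 0, "wy": 0, "wz": 0, "gripper": 0}, {"tx": 45, "ty": 0, "tz": -55, "wx": 0, "wy": 0, "wz": 0, "gripper": 0}, {"tx": 45, "ty": 0, "tz": -95, "wx": 0, "wy": 0, "wz": 0, "gripper": 0}])

```text
time: 9.93
position: [0.5276, 0.2059, 0.1627]
tool_rot: [-0.523, -3.095, 0.003]
ft_force: [0.7, 0.8, 0.9]
grip_width: 0.005
grip_force: 0.0
```

Call:
jog_arm(increments=[{"tx": 20, "ty": 0, "tz": -35, "wx": 0, "wy": 0, "wz": 0, "gripper": 0}, {"tx": 40, "ty": 0, "tz": -70, "wx": 0, "wy": 0, "wz": 0, "gripper": 0}, {"tx": 50, "ty": 0, "tz": -90, "wx": 0, "wy": 0, "wz": 0, "gripper": 0}, {"tx": 50, "ty": 0, "tz": -90, "wx": 0, "wy": 0, "wz": 0, "gripper": 0}, {"tx": 50, "ty": 0, "tz": -90, "wx": 0, "wy": 0, "wz": 0, "gripper": 0}])

```text
time: 10.35
position: [0.4842, 0.222, 0.2545]
tool_rot: [0.527, 3.091, -0.001]
ft_force: [0.2, 0.1, -0.7]
grip_width: 0.009
grip_force: 0.0
```

```bash
python3 -c "
from h import *
from fit import T
d=cam('side');a=cv2.resize(d['color'][165:285,220:370],None,fx=5,fy=5,interpolation=cv2.INTER_CUBIC)
cv2.imwrite('pics/side4.png',a)
q=np.load('q.npy')
for s in (.036,.038,.04): print(s,[((proj(d,T(q,[p]))[0]-[220,165])*5).round() for p in ((-.068+s-.002,.018,.092),(-.056+s-.002,.018,.092),(-.0095+s-.002,.012,.07))])
print(ctrl.get_state()['position'])"
```

```text
0.036 [array([332., 174.]), array([358., 179.]), array([455., 249.])]
0.038 [array([337., 174.]), array([362., 179.]), array([459., 250.])]
0.04 [array([341., 175.]), array([367., 180.]), array([463., 251.])]
[0.48395127 0.22107517 0.25306468]
```

View pics/side4.png

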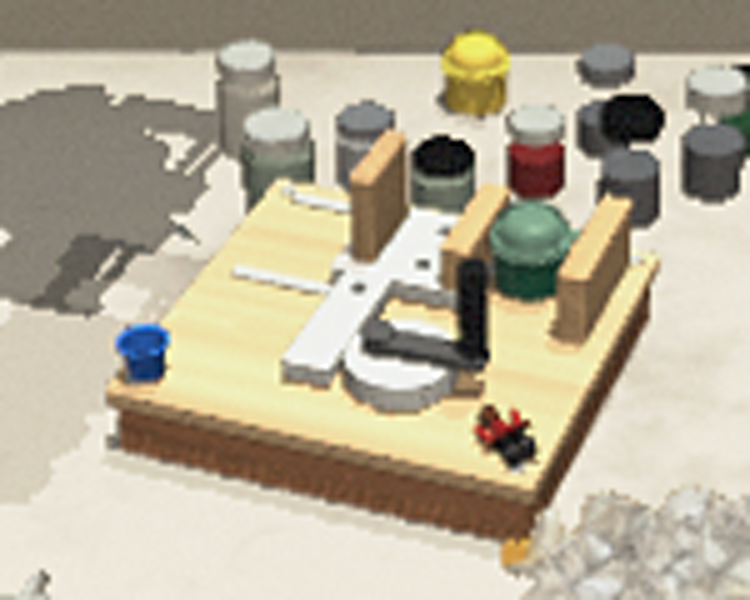

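The side view shows the plate forward at crop (352,180), with the green pot upright at (533,250) between jaw and fence. The pin is at (472,310), and cup and figure are unmoved. I will clear the arm and check the jaw–fence gap from the top.

Call:
jog_arm(increments=[{"tx": 0, "ty": -41, "tz": 0, "wx": 0, "wy": 0, "wz": 0, "gripper": 0}, {"tx": 0, "ty": -82, "tz": 0, "wx": 0, "wy": 0, "wz": 0, "gripper": 0}, {"tx": 0, "ty": -123, "tz": 0, "wx": 0, "wy": 0, "wz": 0, "gripper": 0}, {"tx": 0, "ty": -164, "tz": 0, "wx": 0, "wy": 0, "wz": 0, "gripper": 0}, {"tx": 0, "ty": -205, "tz": 0, "wx": 0, "wy": 0, "wz": 0, "gripper": 0}])

```text
time: 10.82
position: [0.4138, 0.0255, 0.2523]
tool_rot: [0.532, 3.096, -0.001]
ft_force: [0.8, 0.3, -0.6]
grip_width: 0.005
grip_force: 0.0
```

Call:
jog_arm(increments=[{"tx": 0, "ty": -41, "tz": 0, "wx": 0, "wy": 0, "wz": 0, "gripper": 0}, {"tx": 0, "ty": -82, "tz": 0, "wx": 0, "wy": 0, "wz": 0, "gripper": 0}, {"tx": 0, "ty": -123, "tz": 0, "wx": 0, "wy": 0, "wz": 0, "gripper": 0}, {"tx": 0, "ty": -123, "tz": 0, "wx": 0, "wy": 0, "wz": 0, "gripper": 0}, {"tx": 0, "ty": -123, "tz": 0, "wx": 0, "wy": 0, "wz": 0, "gripper": 0}])

```text
time: 11.23
position: [0.3731, -0.0899, 0.2514]
tool_rot: [-0.537, -3.093, -0.003]
ft_force: [0.4, 0.8, -0.4]
grip_width: 0.008
grip_force: 0.0
```

```bash
python3 -c "
from h import *
from fit import T
d=cam('top');a=cv2.resize(d['color'][165:305,255:400],None,fx=4.2,fy=4.2,interpolation=cv2.INTER_CUBIC)
cv2.imwrite('pics/top4.png',a)
q=np.load('q.npy')
pr=lambda p:((proj(d,T(q,[p]))[0]-[255,165])*4.2).round()
print('fence rear',pr((.0715,.073,.072)),pr((.0715,.007,.072)))
for s in (.032,.036,.04):print(s,'jaw front',pr((-.0095+s,.068,.07)),pr((-.0095+s,.012,.07)),'plate front',pr((-.056+s,.062,.092)),pr((-.056+s,.018,.092)))
print(ctrl.get_state()['position'],ctrl.get_state()['time'])"
```

```text
fence rear [196.  62.] [343. 113.]
0.032 jaw front [168. 174.] [294. 218.] plate front [143. 277.] [245. 313.]
0.036 jaw front [172. 166.] [297. 209.] plate front [146. 268.] [248. 304.]
0.04 jaw front [175. 157.] [300. 200.] plate front [149. 259.] [251. 294.]
[ 0.37384775 -0.08803168  0.25174592] 11.2833
```

View pics/top4.png

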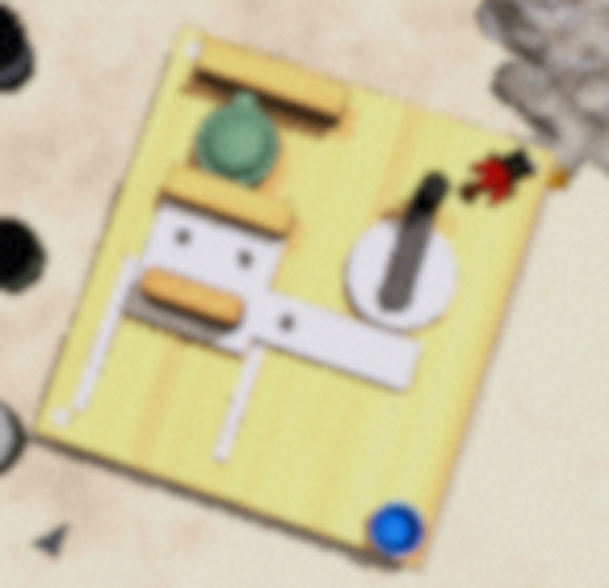

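The top view has the fence's rear edge about 9 px below its prediction. With the same offset, the jaw edge at (175,166)–(297,210) matches slide = 40 mm. The pin points at the +x end, the pot is upright and captive, and cup and figure are in place. The arm is clear, so I will hand in.

```bash
python3 -c "
from bench import ctrl
print(ctrl.close_job())"
```

```text
the job is handed in; nothing more can be done
None
```

The job is handed in: I turned the cam to its low point first, then pushed the slide to its stop (about 40 mm by the top view). The pot is upright and captive, the figure and cup are still in place, and it took about 11 s of the 51 s allowed.

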